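# Put the refilled bead jars away in the pull-out tray

## Robot

A 6-joint arm with a two-finger parallel gripper is mounted at the origin on the work surface. World frame = base frame: x ahead of the robot, y to its left, z up, the work surface at z = 0. Lengths are in mm, angles in degrees, forces in N, time in s.
With the tool pointing down it reaches from about 350 to 850 mm from the base axis. Payload 8.1 kg.
Tool frame: the origin (TCP) lies at the very end of the fingers, on their centre line; the grasp point (between the pads) lies 19 mm behind it; z points along the fingers, y is the line along which they close (so a half turn about z gives the same grasp; the last joint's range is limited). The gripper opens to 85 mm and grips with 20 to 120 N. Pads are 22 mm wide; open, the fingers measure 114 mm over their backs; the gripper's body (76 mm by 85 mm) begins 54 mm behind the grasp point. The pads swing forward as they close: fully open they stand 13 mm farther back than shut.
Start: joints at [-4.893, 7.471, 85.268, -0, 87.261, -4.893], TCP at [600.004, 0.022, 231.292] pointing down, gripper open.
Joint ranges: [-169.43, 169.43], [-51.17, 129.36], [1.28, 143.12], [-76.62, 256.62], [0, 156.53], [-152.29, 152.29]. Speed limits (degrees/s): [136.94, 136.94, 159.86, 180, 180, 180].

## Interface

Orientations are given as [roll, pitch, yaw] about the fixed x, y, z axes, in that order (R = Rz(yaw) Ry(pitch) Rx(roll)).
In Python, from bench import status, viewer, job gives the robot as it stands.
- The arm moves only by the tool arm_command, never from a script. Its argument "targets" is a list that holds one entry, the list of rows, each a list of 7 numbers: the shift along the world's x, y, z in m, then the turn, a rotation vector about the world's x, y, z in rad, then the opening, from -1 (shut) to 1 (fully open). In form: [[[dx, dy, dz, rx, ry, rz, gripper], ...]]. A call has 1 to 10 rows; each row shifts and turns the commanded pose from where the row before left it; what a row does not reach is not made up. A row lasts 1/8 s, in which the tool goes at most 62.5 mm and 10.7 degrees, less where a joint would pass 70% of its speed; a pose out of reach is approached as far as the arm can. A call with a gripper value outside its range is refused whole. The fingers move at their own pace and stop on an object; "force" is the grip in N (left out, the last holds). Time passes only in rows, so rows that do not move let the fingers close. It gives the time, the measured TCP pose, the force, the opening and the grip force at its end, in the units of the state.
- status.sense(): the state, without advancing time (a new reading comes with each control period).
- viewer.snapshot(name): name is "scene" or "side" or "wrist"; returns the picture (384x512x3 uint8, red, green, blue); there is no depth.
- viewer.camera_model(name): a dict with "vertical_fov" (degrees; the focal length in pixels is half the picture's height over the tangent of half this angle, whatever the lens; pixels are square), "cx", "cy" (the principal point, pixels), "xyz" and "attitude" of the camera in the world. Camera axes: x right, y down, z forward; pixel columns grow to the right and rows downward; lengths in mm; the calibration is good to about 2 mm. A picture is of the moment at which its call begins: read the wrist's pose just before it. camera_model takes no time and is no camera call; for the wrist camera it gives the pose at the moment of the call.
- job.hand_in(): hands the job in; it is judged then, once.
The state is a dict: "time": time; "joint_pos": joint angles; "qd": joint speeds; "joint_efforts": joint torques, N m; "tool_pos": TCP position; "tcp_rot": TCP orientation; "ft_force": force on the tool from outside, world axes, zero at the start; "wrist_torque": the same for the moment, N m; "finger_gap": finger opening in mm; "grip_force": force on a finger pad.
Only numpy, scipy, OpenCV 4.12 (cv2) and the standard library are available. Lean on these libraries where they do the work, as an engineer would, in place of code of your own. Each camera call takes 0.05 s, during which the arm holds its last target. There are 200 camera calls.

## Task

Put the three refilled bead jars from the striped board back into the pull-out tray: set each one down upright, without dropping it, in the empty cell directly in front of the jar of the same colour, turned so that its white label faces the tray's front, as on the jars behind. When all three are in, slide the tray gently into its case until it is fully home. Leave the jars already in the tray standing in their cells, and leave the loose beads and the dish alone.

Things in the scene. Friction and masses are not known exactly. Their poses are not given: they have to be found in the camera images.
- jar_orange: Refilled glass bead jar: upright cylinder d 46 x 78 mm, 0.13 to 0.24 kg, flat orange lid, orange and white beads inside. A white paper label, 14 to 27 mm wide, runs from mid-lid over the rim and down one side. Origin: centre of underside; z up its axis; its -x axis points out through the label. Starts upright on the board, label up to 2 rad off the way it must face, 80 mm or more from other jars.
- jar_green: Refilled glass bead jar: upright cylinder d 46 x 78 mm, 0.13 to 0.24 kg, flat green lid, green and white beads inside. A white paper label, 14 to 27 mm wide, runs from mid-lid over the rim and down one side. Origin: centre of underside; z up its axis; its -x axis points out through the label. Starts upright on the board, label up to 2 rad off the way it must face, 80 mm or more from other jars.
- jar_blue: Refilled glass bead jar: upright cylinder d 46 x 78 mm, 0.13 to 0.24 kg, flat blue lid, blue and white beads inside. A white paper label, 14 to 27 mm wide, runs from mid-lid over the rim and down one side. Origin: centre of underside; z up its axis; its -x axis points out through the label. Starts upright on the board, label up to 2 rad off the way it must face, 80 mm or more from other jars.
- stock_orange: Stock glass bead jar: upright cylinder d 46 x 78 mm, 0.13 to 0.24 kg, flat orange lid, orange and white beads inside. A white paper label, 14 to 27 mm wide, runs from mid-lid over the rim and down one side. Origin: centre of underside; z up its axis; its -x axis points out through the label. Stands in one of the tray's back cells (which one varies), label to the tray's front.
- stock_green: Stock glass bead jar: upright cylinder d 46 x 78 mm, 0.13 to 0.24 kg, flat green lid, green and white beads inside. A white paper label, 14 to 27 mm wide, runs from mid-lid over the rim and down one side. Origin: centre of underside; z up its axis; its -x axis points out through the label. Stands in one of the tray's back cells (which one varies), label to the tray's front.
- stock_blue: Stock glass bead jar: upright cylinder d 46 x 78 mm, 0.13 to 0.24 kg, flat blue lid, blue and white beads inside. A white paper label, 14 to 27 mm wide, runs from mid-lid over the rim and down one side. Origin: centre of underside; z up its axis; its -x axis points out through the label. Stands in one of the tray's back cells (which one varies), label to the tray's front.
- tray (a joint): Slide of the pull-out tray, in m: 0 = pulled out (the start), 0.16 = fully home at its stop, front panel against the case. Grows as the tray moves along its +x into the case. About 3 N of friction on its slides, no spring or latch; it stays where it is left.
- tray_floor (a point): Middle of the plywood tray, on its floor (13 mm above the bench), moving with it. x points from the tray's front to the case (closing direction), y left, z up. 3 columns x 2 rows of open cells, each 58 x 58 mm inside, 4 mm walls 30 mm high. Cell centres: y = -0.062, 0, 0.062; x = -0.047 (front row, empty) and 0.047 (back row, stock jars). Tool slot 28 mm wide between the rows.
- front_row (a point): Centre of the floor of the middle cell of the front row, axes as tray_floor; its neighbours lie 62 mm to either side along y. A placed jar has 6 mm to spare all round. Side by side, jars stand only 16 mm apart: no room for a finger. In front of this row is open space and behind it 48 mm to the back row's jars, so fingers that close along the tray's x fit.
- tray_handle (a point): Middle of the bar handle on the tray's front panel, moving with it: steel bar along the tray's y, 110 mm long, 11 mm thick, its axis 35 mm out from the panel, 25 mm above the bench. The panel is 224 mm wide and 12 mm thick, its top 45 mm above the bench. Push either to slide the tray in.
- case: Wooden case with a clear acrylic top, fixed to the bench: 180 (x) x 224 (y) x 116 mm high, open on its -x side, where the tray slides in along x. Origin: centre of underside. With the tray home the panel covers its lower front and the handle bar (its axis) stands 47 mm out from the case's front.
- board: Striped wooden board, 240 (x) x 300 (y) x 15 mm thick, fixed to the bench. Origin: centre of its underside. The refilled jars and two loose beads stand on it.
- bead_red: Bystander: loose red glass bead, 29 mm across, 16 mm high, lying flat near a far corner of the striped board. Origin: centre of its underside.
- bead_teal: Bystander: loose teal glass bead with white dots, 29 mm across, 16 mm high, near the other far corner of the board. Origin: centre of its underside.
- dish: Bystander: small white ceramic dish, 80 mm across, 28 mm high, on the bench beyond the board. Origin: centre of its underside.
Things that resemble listed ones, but are neither listed nor needed, are in the scene too. What is shaped like the stock_green but pink or turquoise is not meant.

How it is judged (in metres and radians):
On the way:
1. all three refilled jars stand released, upright, each in the front cell before its own colour, label to the front (x of jar_orange in the frame of tray_floor between -0.068 and -0.026 m and x of stock_orange in the frame of tray_floor between 0.026 and 0.068 m and z of jar_orange in the frame of tray_floor between -0.005 and 0.005 m and z of stock_orange in the frame of tray_floor between -0.005 and 0.005 m and ((y of jar_orange in the frame of tray_floor between -0.087 and -0.037 m and y of stock_orange in the frame of tray_floor between -0.087 and -0.037 m) or (y of jar_orange in the frame of tray_floor between -0.025 and 0.025 m and y of stock_orange in the frame of tray_floor between -0.025 and 0.025 m) or (y of jar_orange in the frame of tray_floor between 0.037 and 0.087 m and y of stock_orange in the frame of tray_floor between 0.037 and 0.087 m)) and angle between each of jar_orange, stock_orange, jar_green, stock_green, jar_blue, stock_blue's own z axis and vertical below 0.1 rad and angle between the x axis of each of jar_orange, jar_green, jar_blue and the x axis of tray_floor, either way round below 0.5 rad and x of stock_orange in the frame of jar_orange above 0.04 m and x of jar_green in the frame of tray_floor between -0.068 and -0.026 m and x of stock_green in the frame of tray_floor between 0.026 and 0.068 m and z of jar_green in the frame of tray_floor between -0.005 and 0.005 m and z of stock_green in the frame of tray_floor between -0.005 and 0.005 m and ((y of jar_green in the frame of tray_floor between -0.087 and -0.037 m and y of stock_green in the frame of tray_floor between -0.087 and -0.037 m) or (y of jar_green in the frame of tray_floor between -0.025 and 0.025 m and y of stock_green in the frame of tray_floor between -0.025 and 0.025 m) or (y of jar_green in the frame of tray_floor between 0.037 and 0.087 m and y of stock_green in the frame of tray_floor between 0.037 and 0.087 m)) and x of stock_green in the frame of jar_green above 0.04 m and x of jar_blue in the frame of tray_floor between -0.068 and -0.026 m and x of stock_blue in the frame of tray_floor between 0.026 and 0.068 m and z of jar_blue in the frame of tray_floor between -0.005 and 0.005 m and z of stock_blue in the frame of tray_floor between -0.005 and 0.005 m and ((y of jar_blue in the frame of tray_floor between -0.087 and -0.037 m and y of stock_blue in the frame of tray_floor between -0.087 and -0.037 m) or (y of jar_blue in the frame of tray_floor between -0.025 and 0.025 m and y of stock_blue in the frame of tray_floor between -0.025 and 0.025 m) or (y of jar_blue in the frame of tray_floor between 0.037 and 0.087 m and y of stock_blue in the frame of tray_floor between 0.037 and 0.087 m)) and x of stock_blue in the frame of jar_blue above 0.04 m and contact force between the fingers and jar_orange below 0.3 N and contact force between the fingers and jar_green below 0.3 N and contact force between the fingers and jar_blue below 0.3 N), for 0.2 s.
At the end, for the whole second after the job is handed in: Each refilled jar stands upright (within 0.1 rad) on the floor of the front-row cell in the same column as the stock jar of its colour, at rest, its label within 0.5 rad of the tray's front; the stock jars stand upright in their back cells; the tray is within 6 mm of fully home (x of jar_orange in the frame of tray_floor between -0.068 and -0.026 m and x of stock_orange in the frame of tray_floor between 0.026 and 0.068 m and z of jar_orange in the frame of tray_floor between -0.005 and 0.005 m and z of stock_orange in the frame of tray_floor between -0.005 and 0.005 m and ((y of jar_orange in the frame of tray_floor between -0.087 and -0.037 m and y of stock_orange in the frame of tray_floor between -0.087 and -0.037 m) or (y of jar_orange in the frame of tray_floor between -0.025 and 0.025 m and y of stock_orange in the frame of tray_floor between -0.025 and 0.025 m) or (y of jar_orange in the frame of tray_floor between 0.037 and 0.087 m and y of stock_orange in the frame of tray_floor between 0.037 and 0.087 m)) and angle between each of jar_orange, stock_orange, jar_green, stock_green, jar_blue, stock_blue's own z axis and vertical below 0.1 rad and angle between the x axis of each of jar_orange, jar_green, jar_blue and the x axis of tray_floor, either way round below 0.5 rad and x of stock_orange in the frame of jar_orange above 0.04 m and x of jar_green in the frame of tray_floor between -0.068 and -0.026 m and x of stock_green in the frame of tray_floor between 0.026 and 0.068 m and z of jar_green in the frame of tray_floor between -0.005 and 0.005 m and z of stock_green in the frame of tray_floor between -0.005 and 0.005 m and ((y of jar_green in the frame of tray_floor between -0.087 and -0.037 m and y of stock_green in the frame of tray_floor between -0.087 and -0.037 m) or (y of jar_green in the frame of tray_floor between -0.025 and 0.025 m and y of stock_green in the frame of tray_floor between -0.025 and 0.025 m) or (y of jar_green in the frame of tray_floor between 0.037 and 0.087 m and y of stock_green in the frame of tray_floor between 0.037 and 0.087 m)) and x of stock_green in the frame of jar_green above 0.04 m and x of jar_blue in the frame of tray_floor between -0.068 and -0.026 m and x of stock_blue in the frame of tray_floor between 0.026 and 0.068 m and z of jar_blue in the frame of tray_floor between -0.005 and 0.005 m and z of stock_blue in the frame of tray_floor between -0.005 and 0.005 m and ((y of jar_blue in the frame of tray_floor between -0.087 and -0.037 m and y of stock_blue in the frame of tray_floor between -0.087 and -0.037 m) or (y of jar_blue in the frame of tray_floor between -0.025 and 0.025 m and y of stock_blue in the frame of tray_floor between -0.025 and 0.025 m) or (y of jar_blue in the frame of tray_floor between 0.037 and 0.087 m and y of stock_blue in the frame of tray_floor between 0.037 and 0.087 m)) and x of stock_blue in the frame of jar_blue above 0.04 m and linear speed of each of jar_orange, jar_green, jar_blue below 0.03 m/s and value of joint tray above 0.154 m); the robot touches nothing.
It fails at once if a refilled jar is dropped (falls free of the fingers faster than 0.55 m/s, about 15 mm of fall) ((linear speed of jar_orange above 0.55 m/s and contact force between the fingers and jar_orange below 0.05 N) or (linear speed of jar_green above 0.55 m/s and contact force between the fingers and jar_green below 0.05 N) or (linear speed of jar_blue above 0.55 m/s and contact force between the fingers and jar_blue below 0.05 N)).
It fails at once if a stock jar is tipped by more than 0.35 rad or lifted more than 20 mm out of its cell (angle between any of stock_orange, stock_green, stock_blue's own z axis and vertical above 0.35 rad or z of any of stock_orange, stock_green, stock_blue in the frame of tray_floor above 0.02 m).
It fails at once if the tray is slammed (faster than 0.5 m/s) (velocity of joint tray above 0.5 m/s).
It fails at once if a loose bead or the dish is moved by more than 25 mm (distance of any of bead_red, bead_teal, dish from where it was at the start of the episode above 0.025 m).
It also fails if it takes over 72 s, if anything falls off the work surface, if the arm or the gripper's body presses on something with over 40 N, if the wrist force passes 120 N, or if a joint passes its speed limit or range.

## Working session

There is one attempt and no reset: what is moved stays moved. The work goes in short steps, Python scripts to look and compute and a tool call to move; the robot and the scene stay as the last step left them, time stands still between calls to the robot, and variables do not carry over. Pictures are saved under pics/ and viewed, at most 10 in all, crops included, and the job is handed in when it is done.

Besides the shell and the picture viewer there is one more tool, called after "Call:" as name(argument=value, ...) on one line, values as JSON. arm_command: Moves the arm, as the interface text tells. Its arguments: {"type":"object","properties":{"targets":{"type":"array"},"force":{"type":"number"}},"required":["targets"]}

```bash
mkdir -p pics; ls; python3 - <<'E'
from bench import status, viewer
import cv2,numpy as np
s=status.sense();print(s)
for n in ("scene","side","wrist"):
    print(n,viewer.camera_model(n)); im=viewer.snapshot(n); cv2.imwrite(f"pics/{n}0.png",im[:,:,::-1])
a=[cv2.imread(f"pics/{n}0.png") for n in ("scene","side")]
E
```

```text
pics
{'time': 0.0, 'joint_pos': array([-4.89087624e+00,  7.51510787e+00,  8.53288677e+01, -2.61503372e-03,
        8.72634101e+01, -4.89330441e+00]), 'qd': array([ 0.01551888, -0.07385742, -0.12790102, -0.03422441,  0.00512767,
        0.00430406]), 'joint_efforts': array([-1.90700346e-03, -5.69404185e+01, -5.00557995e+01, -2.19391650e-04,
        1.44415747e-02,  7.24149572e-05]), 'tool_pos': array([5.99441168e+02, 7.63335748e-02, 2.30248400e+02]), 'tcp_rot': array([-1.79892783e+02, -6.55775302e-03,  9.00025493e+01]), 'ft_force': array([ 0.34666488,  0.06363234, -0.43121285]), 'wrist_torque': array([-0.04795515,  0.00961098,  0.03200149]), 'grip_force': 0.0, 'finger_gap': 85.57096428031507}
scene {'vertical_fov': 52.19514395670239, 'cx': 258.3955882173599, 'cy': 191.98010905852817, 'xyz': array([1117.39071464,  212.3526166 ,  819.98917097]), 'attitude': array([-1.42462450e+02, -9.78596483e-02,  1.18101290e+02])}
side {'vertical_fov': 42.466067220512805, 'cx': 256.7547931569374, 'cy': 188.65506060985544, 'xyz': array([ 572.62349777, -949.5515497 ,  705.62711206]), 'attitude': array([-127.21685332,    0.69834154,   -3.93482237])}
wrist {'vertical_fov': 62.980990054106485, 'cx': 251.20880891181562, 'cy': 191.63338931914524, 'xyz': array([599.83757474,  72.0602605 , 372.55366665]), 'attitude': array([ 1.63395537e+02,  9.52485471e-02, -3.46394268e-03])}
```

View pics/scene0.png

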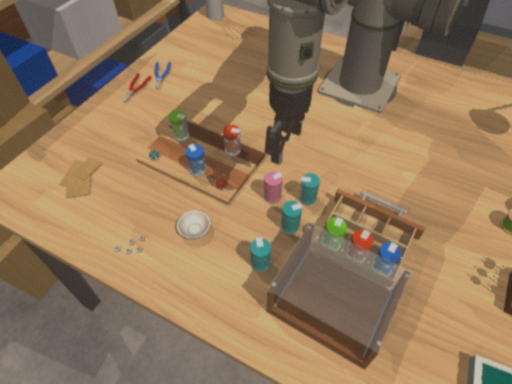

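View pics/wrist0.png

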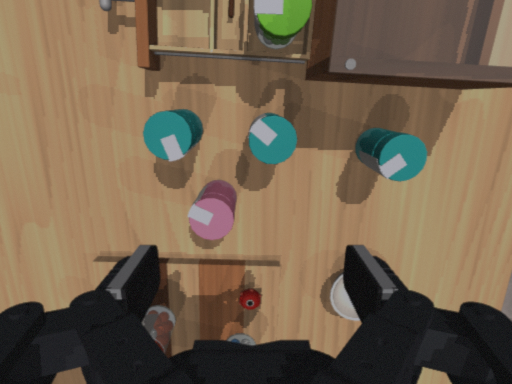

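View pics/side0.png

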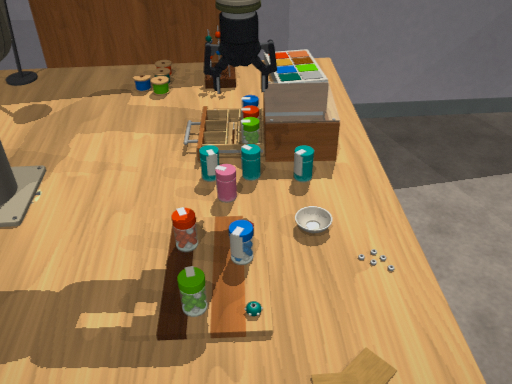

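The lookalikes in the scene view are turquoise jars at (311,188), (291,215) and (261,253), and a pink jar at (274,185). The targets stand on the board: green (178,118), orange-red (232,132), blue (196,152). The stock jars in the tray are green (336,226), orange (363,239) and blue (389,251). Next I'll measure all six.

```bash
cat > h.py <<'E'
from bench import status, viewer
import cv2,numpy as np
from scipy.spatial.transform import Rotation as R
def ray(c,px):
    f=192/np.tan(np.radians(c["vertical_fov"]/2)); px=np.atleast_2d(px).astype(float)
    d=np.c_[(px[:,0]-c["cx"])/f,(px[:,1]-c["cy"])/f,np.ones(len(px))]
    return d@R.from_euler("xyz",c["attitude"],degrees=True).as_matrix().T
def onplane(c,px,z):
    d=ray(c,px); return c["xyz"]+d*((z-c["xyz"][2])/d[:,2])[:,None]
HUE={"orange":[(0,14),(172,180)],"green":[(42,72)],"blue":[(100,125)]}
def blobs(im,col,amin=60,smin=150):
    hsv=cv2.cvtColor(im,cv2.COLOR_RGB2HSV); m=np.zeros(im.shape[:2],np.uint8)
    for a,b in HUE[col]: m|=cv2.inRange(hsv,(a,smin,90),(b,255,255))
    m=cv2.morphologyEx(m,cv2.MORPH_OPEN,np.ones((3,3),np.uint8))
    n,l,st,ce=cv2.connectedComponentsWithStats(m)
    return [(ce[i].round(1),st[i][:5],l==i) for i in range(1,n) if st[i][4]>amin]
E
python3 - <<'E'
from h import *
for n in("scene","side"):
    im=cv2.imread(f"pics/{n}0.png")[:,:,::-1].copy(); c=viewer.camera_model(n)
    for col in HUE:
        for ce,st,m in blobs(im,col,40):
            print(n,col,ce,st,onplane(c,ce,88)[0].round(0)[:2])
c=viewer.camera_model("scene")
# handle ends, board corners, beads, case corners(z116)
print(onplane(c,[[362,196],[404,211]],25).round(0))
print(onplane(c,[[139,162],[228,199],[266,157]],15).round(0))
print(onplane(c,[[154,155],[220,183],[193,224]],10).round(0))
E
```

```text
scene orange [133.2  81.4] [130  74   9  16  54] [ 429. -580.]
scene orange [228.8 132.6] [223 125  14  15 146] [ 482. -215.]
scene orange [220.5 182.6] [216 178  10   9  66] [ 639. -145.]
scene orange [362. 240.] [352 230  22  19 252] [630. 207.]
scene green [173.8 117.6] [170 112  10  11  68] [ 503. -379.]
scene green [335.7 227.6] [326 218  20  18 202] [628. 145.]
scene blue [30.8 66.2] [   6   43   49   51 1517] [ 519. -911.]
scene blue [108.5  75.4] [ 94  64  30  24 200] [ 441. -666.]
scene blue [195.1 152.5] [187 146  16  12 112] [ 585. -254.]
scene blue [388.9 253.7] [380 244  20  18 195] [635. 267.]
side orange [98.5 36.6] [ 91   0  18  66 639] [128. 790.]
side orange [127.8  30.6] [ 105    0   46   65 2089] [223. 841.]
side orange [184.9  34. ] [175   0  21  63 747] [430. 785.]
side orange [204.9  25.9] [195   0  21  62 548] [499. 862.]
side orange [168.3  11.9] [165   7   7  12  64] [ 353. 1038.]
side orange [69.1 17.2] [66 10  8 15 60] [ -26. 1015.]
side orange [77.1 23. ] [74 15  7 17 55] [ 20. 944.]
side orange [88.3 27.9] [87 19  4 19 58] [ 73. 885.]
side orange [170.1 
[... 999 characters left out ...]
]
side orange [172.1 239.9] [170 233   5  14  57] [ 456. -279.]
side green [306.2  67.3] [297  64  19   8 123] [813. 459.]
side green [160.1  88.7] [154  85  13   9 105] [380. 352.]
side green [251.3 124.2] [244 117  15  15 139] [626. 129.]
side green [190.8 281.6] [178 268  26  26 490] [ 494. -383.]
side blue [285.6  69.1] [277  66  19   7 116] [749. 452.]
side blue [141.3  85.8] [136  82  11   9  78] [325. 376.]
side blue [251.1 100.7] [244  96  14   9  92] [633. 255.]
side blue [242.6 228.5] [229 220  24  22 289] [ 586. -258.]
[[465. 164.  25.]
 [460. 270.  25.]]
[[ 634. -416.   15.]
 [ 628. -136.   15.]
 [ 453. -117.   15.]]
[[ 591. -400.   10.]
 [ 589. -183.   10.]
 [ 731. -174.   10.]]
```

Call:
arm_command(targets=[[[-0.01, -0.0425, 0.009, 0, 0, 0, 0.5], [-0.01, -0.0425, 0.009, 0, 0, 0, 0.5], [-0.01, -0.0425, 0.009, 0, 0, 0, 0.5], [-0.01, -0.0425, 0.009, 0, 0, 0, 0.5], [-0.01, -0.0425, 0.009, 0, 0, 0, 0.5], [-0.01, -0.0425, 0.009, 0, 0, 0, 0.5], [-0.01, -0.0425, 0.009, 0, 0, 0, 0.5], [-0.01, -0.0425, 0.009, 0, 0, 0, 0.5], [0, 0, 0, 0, 0, 0, 0.5], [0, 0, 0, 0, 0, 0, 0.5]]])

```text
time: 1.4
tool_pos: [519.9, -339.6, 302.7]
tcp_rot: [-180.0, -0.1, 90.0]
ft_force: [-0.8, 0.6, 0.1]
finger_gap: 64.2
grip_force: 0.0
```

```bash
cat >> h.py <<'E'
def lids(im,c,z,amin=200):
    """lid top: colour blob + white label on it, rectified onto the plane z; circle centre and label direction"""
    out=[]
    hsv=cv2.cvtColor(im,cv2.COLOR_RGB2HSV); white=cv2.inRange(hsv,(0,0,130),(180,70,255))
    for col in HUE:
        for ce,st,m in blobs(im,col,amin,120):
            mm=m.astype(np.uint8)
            hull=np.zeros_like(mm); cs,_=cv2.findContours(mm,0,2); h=cv2.convexHull(np.vstack(cs)); cv2.fillConvexPoly(hull,h,1)
            hull=cv2.dilate(hull,np.ones((5,5),np.uint8))
            P=onplane(c,h[:,0,:],z)[:,:2].astype(np.float32)
            (ex,ey),(w,l),_=cv2.fitEllipse(P) if len(P)>=5 else ((0,0),(0,0),0)
            (mx,my),r=cv2.minEnclosingCircle(P)
            ys,xs=np.nonzero((white>0)&(hull>0)); L=onplane(c,np.c_[xs,ys],z)[:,:2].mean(0) if len(xs) else np.full(2,np.nan)
            out.append((col,ce,st[2:5],np.round([mx,my,r,ex,ey,w,l],1),L.round(1),len(xs)))
    return out
E
python3 - <<'E'
from h import *
print(status.sense()["tool_pos"],status.sense()["time"])
c=viewer.camera_model("wrist"); im=viewer.snapshot("wrist"); cv2.imwrite("pics/w1.png",im[:,:,::-1]); print(c)
for o in lids(im,c,93): print(*o)
E
```

```text
[ 519.89455718 -339.64865831  302.70241217] 1.4
{'vertical_fov': 62.980990054106485, 'cx': 251.20880891181562, 'cy': 191.63338931914524, 'xyz': array([ 520.11138392, -267.76957738,  444.97502368]), 'attitude': array([ 1.63443290e+02,  3.11049390e-02, -3.09289486e-02])}
orange [279.1 101. ] [  74  217 8607] [ 551.4 -287.9  116.6  557.3 -276.4   74.   303.5] [ 577.7 -266.1] 302
orange [208.3  46. ] [  46   48 1371] [ 474.9 -213.4   23.5  474.8 -213.7   45.    46.7] [ 470.8 -202.5] 333
green [231.  194.6] [ 38  36 880] [ 495.8 -372.5   24.2  495.5 -373.1   44.2   47.8] [ 493.1 -362.7] 230
blue [311.5  86.2] [  42   43 1138] [ 582.9 -258.1   22.3  582.9 -258.    44.    44.6] [ 578.4 -267.8] 293
```

View pics/w1.png

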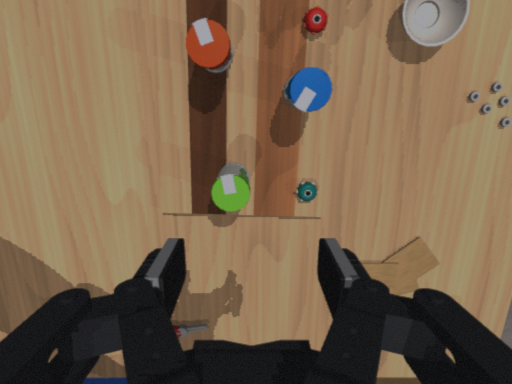

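The wrist view shows the three refilled jars on the board: orange lid (208,44), green (231,193), blue (311,89), each with its white label visible. There is no pink or turquoise jar here. The beads are at (316,20) and (307,191). I'll start with the orange jar, turning −70° before the grasp.

Call:
arm_command(targets=[[[-0.0056, 0.0158, -0.023, 0, 0, -0.153, 0.5], [-0.0056, 0.0158, -0.023, 0, 0, -0.153, 0.5], [-0.0056, 0.0158, -0.023, 0, 0, -0.153, 0.5], [-0.0056, 0.0158, -0.023, 0, 0, -0.153, 0.5], [-0.0056, 0.0158, -0.023, 0, 0, -0.153, 0.5], [-0.0056, 0.0158, -0.023, 0, 0, -0.153, 0.5], [-0.0056, 0.0158, -0.023, 0, 0, -0.153, 0.5], [-0.0056, 0.0158, -0.022, 0, 0, -0.153, 0.5], [0, 0, 0, 0, 0, 0, 0.5], [0, 0, 0, 0, 0, 0, 0.5]]])

```text
time: 2.7
tool_pos: [476.0, -213.6, 121.3]
tcp_rot: [179.9, -0.0, 20.1]
ft_force: [0.6, -0.6, 0.2]
finger_gap: 63.8
grip_force: 0.0
```

```bash
python3 - <<'E'
from h import *
print(status.sense()["tool_pos"],status.sense()["joint_pos"].round(0))
im=viewer.snapshot("wrist"); cv2.imwrite("pics/w2.png",im[:,:,::-1])
c=viewer.camera_model("wrist")
for o in lids(im,c,93): print(*o)
f=192/np.tan(np.radians(c["vertical_fov"]/2))
Rm=R.from_euler("xyz",c["attitude"],degrees=True).as_matrix()
p=Rm.T@(np.array([status.sense()["tool_pos"][0],status.sense()["tool_pos"][1],93])-c["xyz"]); print("axis px at lid",p[:2]/p[2]*f+[c["cx"],c["cy"]])
E
```

```text
[ 475.97476189 -213.56948081  121.31155404] [-30.  -0. 105.  -0.  75.  40.]
orange [339.4 113.1] [  338   224 27012] [ 553.4 -253.5  104.8  554.6 -248.3   73.5  227.8] [ 576.5 -257.7] 1254
orange [169.7 147.5] [ 26  17 207] [ 504.9 -156.9    7.8  505.1 -157.4    5.2   17.1] [nan nan] 0
orange [253.6 221.3] [  74   90 4023] [ 480.9 -212.8   28.3  479.3 -213.4   44.    56.3] [ 471.5 -203.2] 833
orange [174.8 195.7] [  71   41 1439] [ 480.1 -168.9   21.   479.6 -165.4   14.8   52.1] [ 476.  -190.7] 6
orange [346.  220.1] [  92   42 1189] [ 502.1 -267.7   30.4  497.6 -275.5   14.3   78.7] [nan nan] 0
green [492.5 273.9] [  45   75 2136] [ 495.7 -365.9   29.1  496.6 -366.5   39.1   57.9] [ 493.7 -363. ] 810
blue [398.1  65.2] [  97   93 5503] [ 583.6 -255.8   24.8  583.3 -256.7   44.    48.8] [ 579.6 -267.3] 1332
axis px at lid [249.96897445 226.79486575]
```

View pics/w2.png

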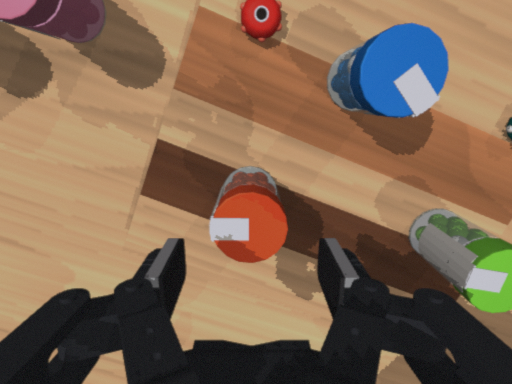

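The orange lid at (250,226) sits on the tool axis, with its label at (230,229) along the finger line. I'll descend and grip.

Call:
arm_command(targets=[[[0, 0, -0.02, 0, 0, 0, 0.5], [0, 0, -0.02, 0, 0, 0, 0.5], [0, 0, -0.018, 0, 0, 0, 0.5], [0, 0, -0.01, 0, 0, 0, 0.5], [0, 0, 0, 0, 0, 0, 0.5], [0, 0, 0, 0, 0, 0, -0.5], [0, 0, 0, 0, 0, 0, -0.5], [0, 0, 0, 0, 0, 0, -0.5], [0, 0, 0, 0, 0, 0, -0.5], [0, 0, 0, 0, 0, 0, -0.5]]], force=40)

```text
time: 4.0
tool_pos: [475.9, -213.9, 53.2]
tcp_rot: [179.9, -0.1, 19.9]
ft_force: [-0.7, 2.4, 6.3]
finger_gap: 45.0
grip_force: 41.2
```

Call:
arm_command(targets=[[[0, 0, 0.025, 0, 0, 0, -0.5], [0, 0, 0.04, 0, 0, 0, -0.5], [0.008, 0.0418, 0.0125, 0, 0, 0.153, -0.5], [0.008, 0.0418, 0.0125, 0, 0, 0.153, -0.5], [0.008, 0.0418, 0.0125, 0, 0, 0.153, -0.5], [0.008, 0.0418, 0.0125, 0, 0, 0.153, -0.5], [0.008, 0.0418, 0.0125, 0, 0, 0.153, -0.5], [0.008, 0.0418, 0.0125, 0, 0, 0.153, -0.5], [0.008, 0.0418, 0.0125, 0, 0, 0.153, -0.5], [0.008, 0.0418, 0.0125, 0, 0, 0.153, -0.5]]])

```text
time: 5.25
tool_pos: [539.0, 122.1, 217.2]
tcp_rot: [-180.0, 0.0, 90.3]
ft_force: [0.1, -0.7, -1.0]
finger_gap: 45.5
grip_force: 41.3
```

Call:
arm_command(targets=[[[0, 0, 0, 0, 0, 0, -0.5], [0, 0, 0, 0, 0, 0, -0.5]]])

```text
time: 5.5
tool_pos: [538.7, 120.6, 216.5]
tcp_rot: [-179.9, 0.0, 90.0]
ft_force: [-1.2, 0.3, -2.1]
finger_gap: 45.6
grip_force: 41.4
```

```bash
python3 - <<'E'
from h import *
s=status.sense();print(s["tool_pos"],s["finger_gap"],s["ft_force"])
c=viewer.camera_model("wrist"); im=viewer.snapshot("wrist"); cv2.imwrite("pics/w3.png",im[:,:,::-1])
for o in lids(im,c,91): print(*o)
np.save("c3.npy",c,allow_pickle=True)
E
```

```text
[538.72758236 120.55607985 216.53622399] 45.59511639583792 [-1.17982006  0.33537151 -2.09349713]
orange [209.7  91.9] [  15  190 2379] [507.1 189.2  74.4 504.7 194.1  11.6 210. ] [499.8 213.6] 33
orange [369.3  80.1] [  61  120 2727] [645.9 204.4  45.4 630.3 205.6  43.9 126.7] [616.5 207.2] 520
orange [257.6 283.9] [ 115  128 9182] [537.3  17.1  71.6 539.2  11.5 114.1 145.1] [510.2   1.8] 1839
green [353.7 154.8] [  51   53 1749] [624.  145.9  24.3 624.  145.   44.7  47.6] [613.4 144.2] 421
blue [374.1  11.7] [  58   28 1120] [631.8 262.2  21.5 632.3 256.8  22.4  42.8] [621.7 262.6] 80
```

View pics/w3.png

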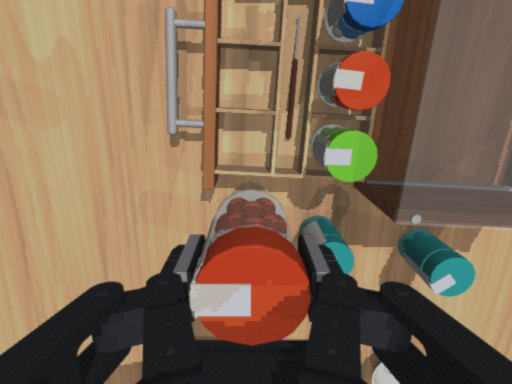

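The tray view shows the tray nearly square to the world. Its back row has stock orange at (362,81), green (350,156) and blue (372,5), labels to the front at left. The front cells are empty between the panel (x≈212) and the slot wall (x≈277). The held orange jar's label also points to the front, at (222,300). I'll compute the cell coordinates.

```bash
python3 - <<'E'
from h import *
c=np.load("c3.npy",allow_pickle=True).item()
im=cv2.imread("pics/w3.png")
print("handle ends", onplane(c,[[171,11],[172,132]],25)[:,:2].round(1))
print("panel top outer/inner", onplane(c,[[205,5],[204,186],[216,5],[215,186]],45)[:,:2].round(1))
print("slot walls z43", onplane(c,[[281,30],[274,170],[314,30],[306,170]],43)[:,:2].round(1))
print("dividers z43", onplane(c,[[230,42],[265,43],[230,110],[265,112],[230,171],[265,173]],43)[:,:2].round(1))
cv2.imwrite("pics/w3c.png",cv2.resize(im[0:200,150:420],None,fx=2.9,fy=2.9,interpolation=cv2.INTER_CUBIC))
E
```

```text
handle ends [[462.7 271.6]
 [455.3 158.3]]
panel top outer/inner [[497.8 271.6]
 [489.5 105. ]
 [507.5 271.6]
 [501.  105. ]]
slot walls z43 [[565.8 251.9]
 [562.1 121.5]
 [595.9 251.8]
 [595.  121.5]]
dividers z43 [[519.2 241.9]
 [551.4 241.1]
 [518.  181.4]
 [552.1 179.4]
 [516.7 120.5]
 [552.9 118.3]]
```

View pics/w3c.png

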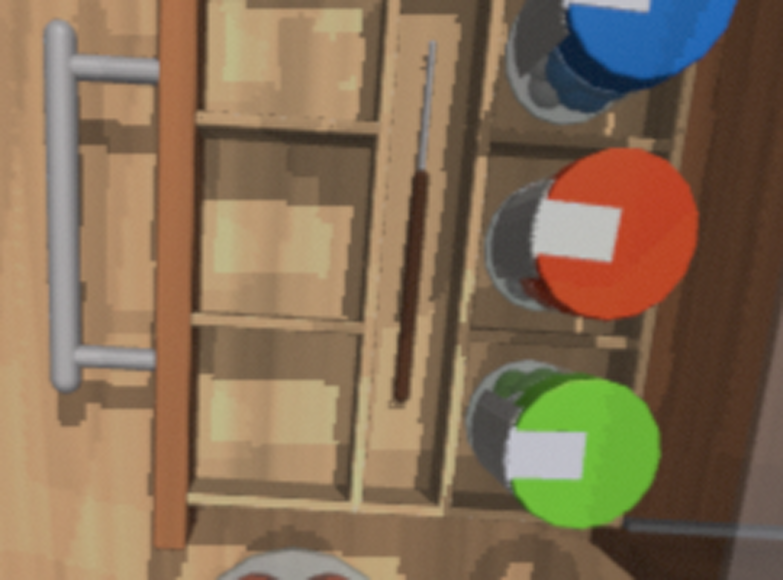

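Tray yaw is about −3°. The front cell centres come out at green (531,149.5), orange (534,211) and blue (537,273).

Call:
arm_command(targets=[[[-0.001, 0.018, -0.02, 0, 0, -0.013, -0.5], [-0.001, 0.018, -0.02, 0, 0, -0.013, -0.5], [-0.001, 0.018, -0.02, 0, 0, -0.013, -0.5], [-0.001, 0.018, -0.02, 0, 0, -0.013, -0.5], [-0.001, 0.018, -0.022, 0, 0, 0, -0.5], [0, 0, -0.017, 0, 0, 0, -0.5], [0, 0, 0, 0, 0, 0, -0.5], [0, 0, 0, 0, 0, 0, -0.5]]])

```text
time: 6.55
tool_pos: [534.8, 209.9, 99.0]
tcp_rot: [180.0, -0.0, 86.9]
ft_force: [-0.6, 1.1, -0.7]
finger_gap: 45.4
grip_force: 41.4
```

```bash
python3 - <<'E'
from h import *
s=status.sense();print(s["tool_pos"],s["tcp_rot"],s["finger_gap"])
c=viewer.camera_model("wrist"); im=viewer.snapshot("wrist"); cv2.imwrite("pics/w4.png",im[:,:,::-1])
for o in lids(im,c,s["tool_pos"][2]+40): print(*o)
side=viewer.snapshot("side"); cr=cv2.resize(side[80:180,170:350],None,fx=2.6,fy=2.6)
sc=cv2.resize(im,None,fx=.6,fy=.6)
w=np.zeros((500,800,3),np.uint8); w[:260,:468]=cr; w[264:264+230,:307]=sc
p=viewer.snapshot("scene")[180:280,280:440]; w[264:264+230,320:688]=cv2.resize(p,None,fx=2.3,fy=2.3)
cv2.imwrite("pics/m4.png",w[:,:,::-1])
E
```

```text
[534.79054371 209.94381592  98.99989209] [ 1.79956851e+02 -1.33372367e-03  8.69451167e+01] 45.40939933695711
orange [194.3 124.9] [  28  213 4001] [520.  270.1  33.9 519.9 272.1   6.7 109.5] [516.5 272. ] 28
orange [488.8 214. ] [ 23  80 343] [619.2 238.1  14.7 619.3 238.2   2.4  33. ] [nan nan] 0
orange [431.8 232. ] [  87   89 5068] [597.6 232.7  18.6 597.8 232.3  30.9  37.5] [591.5 231.4] 1126
orange [256.4 284.9] [ 115  129 9422] [530.9 214.3  28.9 534.3 212.1  45.4  56.7] [524.  210.1] 1910
blue [455.6 114.6] [  96   99 6082] [600.5 273.4  16.9 601.1 272.8  30.2  32.4] [594.2 273.2] 1483
```

View pics/m4.png

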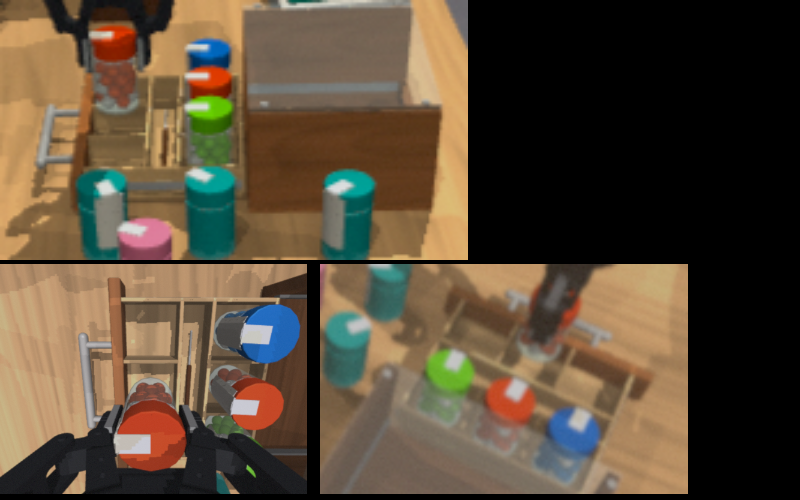

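The orange jar hangs over the middle front cell, in front of the orange stock jar, with its label to the front. I'll lower it.

Call:
arm_command(targets=[[[0, 0.0005, -0.02, 0, 0, 0, -0.5], [0, 0.0005, -0.015, 0, 0, 0, -0.5], [0, 0, -0.008, 0, 0, 0, -0.5], [0, 0, -0.003, 0, 0, 0, -0.5], [0, 0, 0, 0, 0, 0, -0.5]]])

```text
time: 7.32
tool_pos: [534.4, 211.9, 52.3]
tcp_rot: [180.0, -0.0, 87.0]
ft_force: [-0.0, -0.2, -0.9]
finger_gap: 45.2
grip_force: 41.7
```

```bash
python3 - <<'E'
from h import *
s=status.sense();print(s["tool_pos"],s["ft_force"])
E
```

```text
[534.37297778 211.86787339  52.31805642] [-0.02540554 -0.17109726 -0.91603315]
```

Call:
arm_command(targets=[[[0, 0, -0.0012, 0, 0, 0, -0.5], [0, 0, 0, 0, 0, 0, -0.5], [0, 0, 0, 0, 0, 0, 0.2], [0, 0, 0, 0, 0, 0, 0.45], [0, 0, 0, 0, 0, 0, 0.5], [0, 0, 0.01, 0, 0, 0, 0.5], [0, 0, 0.03, 0, 0, 0, 0.5], [0, 0, 0.03, 0, 0, 0, 0.5], [0, 0, 0.03, 0, 0, 0, 0.5]]])

```text
time: 8.45
tool_pos: [534.3, 211.9, 152.9]
tcp_rot: [180.0, -0.0, 87.0]
ft_force: [-0.8, -0.3, 0.1]
finger_gap: 64.0
grip_force: 0.0
```

```bash
python3 - <<'E'
from h import *
s=status.sense();print(s["tool_pos"],s["finger_gap"])
c=viewer.camera_model("wrist"); im=viewer.snapshot("wrist"); cv2.imwrite("pics/w5.png",im[:,:,::-1])
for o in lids(im,c,91): print(*o)
im=viewer.snapshot("scene"); c=viewer.camera_model("scene")
for o in lids(im,c,91,50): print("scene",*o)
E
```

```text
[534.31882574 211.85713966 152.91075112] 63.9914856342042
orange [209.5 167.6] [  23  261 3704] [507.5 226.4  90.4 507.4 223.2  10.6 319.7] [509.5 218. ] 117
orange [254.4 203.5] [  63   71 2930] [533.5 214.1  26.  534.5 213.3  44.1  52.9] [523.6 212.2] 637
orange [390.5 203.9] [  65   69 2911] [627.2 209.1  26.5 627.2 208.4  45.4  53. ] [617.3 207. ] 646
green [384.7 270.2] [  50   48 1380] [627.8 154.2  26.  630.1 156.6  22.4  52.5] [624.4 150.6] 2
blue [404.4 114.5] [  70   73 3274] [631.8 268.9  23.6 631.8 268.3  44.6  46.5] [621.2 269. ] 800
scene orange [137.8  82.5] [ 23  21 228] [ 428.8 -568.5   48.9  416.7 -565.3   55.7  117.9] [ 474.9 -554.9] 9
scene orange [215.1 139.4] [ 53  34 730] [ 523.  -235.2   94.2  522.4 -233.    54.4  199.9] [ 546.2 -301.4] 1
scene orange [169.6 149.5] [ 39  31 618] [ 609.1 -307.5   68.4  609.  -312.7   62.4  159.6] [ 590.4 -315.8] 7
scene orange [224.7 174.2] [ 44  35 871] [ 612.2 -158.2   70.2  611.  -152.3   86.8  137.7] [ 629.  -196.8] 3
scene orange [380.  212.5] [ 89  48 998] [540.8 212.6 105.  545.3 217.1  58.1 218.5] [521.8 214. ] 168
scene orange [361.9 240.4] [ 23  22 317] [630.5 206.9  26.8 629.9 206.7  48.5  53.5] [620.1 208.7] 72
scene orange [317.4 334.3] [ 110   75 1227] [841.1 195.4 110.9 851.4 198.9  57.3 241.1] [nan nan] 0
scene green [175.1 118.1] [ 11  15 119] [ 502.1 -367.9   29.   501.4 -368.6   40.6   59.1] [ 498.6 -359.3] 32
scene green [335.5 228.1] [ 20  19 234] [626.8 146.8  24.7 627.2 145.5  44.3  47.6] [611.9 144.9] 60
scene blue [30.9 66.4] [  50   52 1563] [ 528.3 -911.4  140.8  525.2 -908.1  143.6  275.2] [ 493.1 -833. ] 1
scene blue [108.5  75.5] [ 32  26 263] [ 442.  -661.8   67.6  442.4 -661.5   36.2  149.2] [ 479.6 -640.3] 1
scene blue [194.8 153.3] [ 17  14 151] [ 587.6 -252.7   24.6  586.7 -254.6   40.4   52.2] [ 573.3 -264.8] 49
scene blue [389.5 254. ] [ 21  19 235] [634.4 268.   23.2 633.7 268.2  43.7  44.1] [620.2 268.3] 74
```

Call:
arm_command(targets=[[[-0.0032, -0.0487, 0.003, 0, 0, -0.106, 0.5], [-0.0032, -0.0487, 0.0, 0, 0, -0.106, 0.5], [-0.0032, -0.0487, 0.0, 0, 0, -0.106, 0.5], [-0.0032, -0.0487, 0.0, 0, 0, -0.106, 0.5], [-0.0032, -0.0487, 0.0, 0, 0, -0.106, 0.5], [-0.0032, -0.0487, 0.0, 0, 0, -0.106, 0.5], [-0.0032, -0.0487, 0.0, 0, 0, -0.106, 0.5], [-0.0032, -0.0487, 0.0, 0, 0, -0.106, 0.5], [-0.0032, -0.0487, 0.0, 0, 0, -0.106, 0.5], [-0.0032, -0.0487, 0.0, 0, 0, -0.106, 0.5]]])

```text
time: 9.8
tool_pos: [501.7, -276.6, 153.7]
tcp_rot: [-180.0, 0.0, 26.1]
ft_force: [0.5, -0.2, 0.0]
finger_gap: 64.1
grip_force: 0.0
```

Call:
arm_command(targets=[[[-0.0032, -0.0487, -0.017, 0, 0, -0.106, 0.5], [-0.0032, -0.0487, -0.018, 0, 0, -0.106, 0.5], [0, 0, 0, 0, 0, 0, 0.5], [0, 0, 0, 0, 0, 0, 0.5]]])

```text
time: 10.3
tool_pos: [495.5, -372.2, 118.5]
tcp_rot: [-179.9, 0.0, 14.1]
ft_force: [-0.1, 1.4, -0.5]
finger_gap: 63.8
grip_force: 0.0
```

```bash
cat >> h.py <<'E'
def under(z=93):
    """lid under the tool: centre and label angle, from nearest blob of lid colour cut to a 30 mm disc round the tool axis"""
    s=status.sense(); c=viewer.camera_model("wrist"); im=viewer.snapshot("wrist")
    print(s["tool_pos"].round(1),s["tcp_rot"].round(1))
    for o in lids(im,c,z):
        if np.hypot(*(o[3][3:5]-s["tool_pos"][:2]))<60:
            d=o[4]-s["tool_pos"][:2]; print(*o,"label ang from tool axis",np.degrees(np.arctan2(d[1],d[0])).round(1))
    return im
E
python3 -c "
from h import *
im=under(); cv2.imwrite('pics/w6.png',im[:,:,::-1])"
```

```text
[ 495.5 -372.2  118.5] [-179.9    0.    14.1]
green [257.8 225. ] [  74   79 3737] [ 498.  -373.6   24.6  497.4 -373.7   44.3   48.9] [ 493.5 -363.5] 844 label ang from tool axis 103.0
```

Call:
arm_command(targets=[[[0.001, -0.0005, -0.02, 0, 0, 0, 0.5], [0, 0, -0.02, 0, 0, 0, 0.5], [0, 0, -0.016, 0, 0, 0, 0.5], [0, 0, -0.01, 0, 0, 0, 0.5], [0, 0, 0, 0, 0, 0, 0.5], [0, 0, 0, 0, 0, 0, -0.5], [0, 0, 0, 0, 0, 0, -0.5], [0, 0, 0, 0, 0, 0, -0.5], [0, 0, 0, 0, 0, 0, -0.5]]], force=40)

```text
time: 11.48
tool_pos: [497.3, -373.5, 54.0]
tcp_rot: [179.9, -0.1, 14.1]
ft_force: [-0.6, -0.1, 2.8]
finger_gap: 45.2
grip_force: 41.1
```

Call:
arm_command(targets=[[[0, 0, 0.03, 0, 0, 0, -0.5], [0, 0, 0.045, 0, 0, 0, -0.5], [0.0028, 0.0436, 0.025, 0, 0, 0.106, -0.5], [0.0028, 0.0436, 0, 0, 0, 0.106, -0.5], [0.0028, 0.0436, 0, 0, 0, 0.106, -0.5], [0.0028, 0.0436, 0, 0, 0, 0.106, -0.5], [0.0028, 0.0436, 0, 0, 0, 0.106, -0.5], [0.0028, 0.0436, 0, 0, 0, 0.106, -0.5], [0.0028, 0.0436, 0, 0, 0, 0.106, -0.5], [0.0028, 0.0436, 0, 0, 0, 0.106, -0.5]]])

```text
time: 12.72
tool_pos: [518.8, -22.9, 152.8]
tcp_rot: [-180.0, 0.0, 62.9]
ft_force: [-0.2, -0.6, -2.0]
finger_gap: 45.0
grip_force: 41.5
```

Call:
arm_command(targets=[[[0.0028, 0.0436, 0, 0, 0, 0.106, -0.5], [0.0028, 0.0436, 0, 0, 0, 0.106, -0.5], [0.0028, 0.0436, 0, 0, 0, 0.106, -0.5], [0.0028, 0.0436, 0, 0, 0, 0.106, -0.5], [0, 0, -0.03, 0, 0, 0, -0.5], [0, 0, -0.02, 0, 0, 0, -0.5], [0, 0, 0, 0, 0, 0, -0.5]]])

```text
time: 13.6
tool_pos: [528.3, 149.3, 100.4]
tcp_rot: [-179.7, 0.1, 87.0]
ft_force: [0.4, -0.3, -1.8]
finger_gap: 45.1
grip_force: 41.5
```

```bash
python3 -c "
from h import *
z=status.sense()['tool_pos'][2]
im=under(z+39); cv2.imwrite('pics/w7.png',im[:,:,::-1])
c=viewer.camera_model('side');m=viewer.snapshot('side')
print([ (o[0],o[1],onplane(c,o[1],88)[0].round(0)) for o in lids(m,c,91,40) if 150<o[1][0]<300 and o[1][1]<150 and o[1][1]>60])
"
```

```text
[528.3 149.3 100.4] [-1.797e+02  1.000e-01  8.700e+01]
green [258.1 286.5] [ 112  116 8564] [528.5 151.3  25.6 528.9 150.5  43.9  51.7] [517.8 148.2] 1789 label ang from tool axis -174.1
[('orange', array([252. , 111.8]), array([631., 193.,  88.])), ('orange', array([278.7, 124.6]), array([693., 121.,  88.])), ('orange', array([200.8, 136.4]), array([501.,  81.,  88.])), ('orange', array([297.4, 134.7]), array([733.,  68.,  88.])), ('green', array([160.3,  88.6]), array([381., 353.,  88.])), ('green', array([211.4, 108.1]), array([526., 223.,  88.])), ('green', array([213.3, 122.5]), array([531., 146.,  88.])), ('green', array([251.1, 124.4]), array([625., 128.,  88.])), ('green', array([252.3, 137.5]), array([624.,  65.,  88.])), ('blue', array([285.4,  69.1]), array([748., 452.,  88.])), ('blue', array([251.8, 100.5]), array([635., 256.,  88.]))]
```

Call:
arm_command(targets=[[[0.0025, 0, -0.005, 0, 0, 0, -0.5], [0, 0, -0.02, 0, 0, 0, -0.5], [0, 0, -0.013, 0, 0, 0, -0.5], [0, 0, -0.006, 0, 0, 0, -0.5], [0, 0, -0.003, 0, 0, 0, -0.5], [0, 0, 0, 0, 0, 0, -0.5]]])

```text
time: 14.45
tool_pos: [533.0, 150.2, 56.1]
tcp_rot: [-180.0, -0.0, 87.0]
ft_force: [-0.3, -0.7, -2.3]
finger_gap: 44.9
grip_force: 41.5
```

Call:
arm_command(targets=[[[0, 0, -0.003, 0, 0, 0, -0.5], [0, 0, -0.001, 0, 0, 0, -0.5], [0, 0, 0, 0, 0, 0, -0.5]]])

```text
time: 14.82
tool_pos: [532.9, 150.1, 52.1]
tcp_rot: [180.0, -0.0, 87.0]
ft_force: [-0.1, 1.1, -2.2]
finger_gap: 45.6
grip_force: 41.5
```

Call:
arm_command(targets=[[[0, 0, -0.001, 0, 0, 0, -0.5], [0, 0, 0, 0, 0, 0, -0.5], [0, 0, 0, 0, 0, 0, 0.2], [0, 0, 0, 0, 0, 0, 0.45], [0, 0, 0, 0, 0, 0, 0.5], [0, 0, 0.01, 0, 0, 0, 0.5], [0, 0, 0.03, 0, 0, 0, 0.5], [0, 0, 0.03, 0, 0, 0, 0.5], [0, 0, 0.033, 0, 0, 0, 0.5]]])

```text
time: 15.95
tool_pos: [532.8, 150.1, 155.6]
tcp_rot: [180.0, -0.0, 87.0]
ft_force: [0.0, 0.1, -0.6]
finger_gap: 64.2
grip_force: 0.0
```

```bash
python3 -c "
from h import *
im=under(91); cv2.imwrite('pics/w8.png',im[:,:,::-1])
im=viewer.snapshot('scene'); c=viewer.camera_model('scene')
for o in lids(im,c,91,50):
  if 300<o[1][0]<420 and o[1][1]<270 or o[0]=='blue' and 150<o[1][0]<250: print(*o)
"
```

```text
[532.8 150.1 155.6] [180.  -0.  87.]
orange [206.1 115.9] [  23  243 3519] [507.2 201.1  77.4 506.9 204.2  11.6 225.8] [510.1 210.9] 152 label ang from tool axis 110.5
green [255.8 205.1] [  61   66 2666] [533.1 149.8  24.4 533.6 149.4  44.   49. ] [522.2 148.9] 595 label ang from tool axis -173.3
orange [390.6 217.4] [ 62  38 726] [542.6 245.8  72.  549.4 244.5  73.4 148.6] [522.  224.5] 139
orange [361.8 240.5] [ 23  22 323] [631.1 206.3  26.9 630.7 206.7  48.6  54.4] [623.  208.6] 63
green [351.  200.4] [ 19  18 233] [540.1 150.4  26.8 538.9 149.3  43.4  55.6] [522.2 153. ] 59
green [335.3 228.1] [ 20  19 230] [626.8 146.8  24.7 627.4 145.1  43.1  47.1] [612.2 144.6] 62
blue [194.8 153.2] [ 17  14 149] [ 587.5 -252.9   24.4  586.5 -254.7   40.3   51.5] [ 573. -266.] 49
blue [389.1 254.1] [ 22  19 241] [634.6 268.4  22.8 634.5 267.9  42.6  44.2] [620.3 268.5] 71
```

Call:
arm_command(targets=[[[0.005, -0.0408, 0, 0, 0, 0.119, 0.5], [0.005, -0.0408, 0, 0, 0, 0.119, 0.5], [0.005, -0.0408, 0, 0, 0, 0.119, 0.5], [0.005, -0.0408, 0, 0, 0, 0.119, 0.5], [0.005, -0.0408, 0, 0, 0, 0.119, 0.5], [0.005, -0.0408, 0, 0, 0, 0.119, 0.5], [0.005, -0.0408, 0, 0, 0, 0.119, 0.5], [0.005, -0.0408, 0, 0, 0, 0.119, 0.5], [0.005, -0.0408, 0, 0, 0, 0.119, 0.5], [0.005, -0.0408, 0, 0, 0, 0.119, 0.5]]])

```text
time: 17.3
tool_pos: [582.8, -259.1, 153.9]
tcp_rot: [180.0, -0.0, 155.4]
ft_force: [0.9, -0.1, -0.1]
finger_gap: 64.3
grip_force: 0.0
```

Call:
arm_command(targets=[[[0, 0, -0.02, 0, 0, 0, 0.5], [0, 0, -0.015, 0, 0, 0, 0.5], [0, 0, 0, 0, 0, 0, 0.5]]])

```text
time: 17.68
tool_pos: [581.3, -255.9, 116.3]
tcp_rot: [180.0, -0.3, 155.2]
ft_force: [-0.0, -0.2, -0.5]
finger_gap: 63.9
grip_force: 0.0
```

```bash
python3 -c "
from h import *
im=under(93); cv2.imwrite('pics/w9.png',im[:,:,::-1])"
```

```text
[ 581.3 -255.9  116.3] [180.   -0.3 155.2]
orange [227.8 168.9] [  369   209 26490] [ 543.3 -264.2  103.5  548.7 -261.5   70.5  249.8] [ 568.7 -236.1] 137 label ang from tool axis 122.6
blue [255.8 231.6] [  73   72 3550] [ 582.6 -255.5   24.3  582.3 -256.9   43.6   47. ] [ 591.9 -256.9] 104 label ang from tool axis -5.5
```

```bash
python3 -c "
from h import *
s=status.sense();c=viewer.camera_model('wrist'); im=cv2.imread('pics/w9.png')[:,:,::-1].copy()
hsv=cv2.cvtColor(im,cv2.COLOR_RGB2HSV)
for v in (60,80,100,115):
  w=cv2.inRange(hsv,(0,0,v),(180,90,255)); w[:,:210]=0; w[:,305:]=0; w[:190]=0; w[275:]=0
  n,l,st,ce=cv2.connectedComponentsWithStats(w)
  for i in range(1,n):
    if st[i][4]>150: p=onplane(c,ce[i],93)[0]; d=p[:2]-[582.5,-257.5]; print(v,ce[i],st[i],p.round(0),np.degrees(np.arctan2(d[1],d[0])))
"
```

```text
60 [234.87792012 230.61416729] [ 210  190   81   81 1327] [ 579. -266.   93.] -114.62390056596897
80 [235.16138996 231.38687259] [ 210  190   81   81 1295] [ 579. -266.   93.] -111.51648117976872
100 [236.12255319 234.15148936] [ 210  190   81   81 1175] [ 581. -266.   93.] -99.78825215180895
115 [233.22037218 236.31145935] [ 210  217   81   54 1021] [ 582. -268.   93.] -95.09419747553764
```

Call:
arm_command(targets=[[[0.001, -0.0015, -0.02, 0, 0, 0, 0.5], [0, 0, -0.018, 0, 0, 0, 0.5], [0, 0, -0.016, 0, 0, 0, 0.5], [0, 0, -0.009, 0, 0, 0, 0.5], [0, 0, 0, 0, 0, 0, 0.5], [0, 0, 0, 0, 0, 0, -0.5], [0, 0, 0, 0, 0, 0, -0.5], [0, 0, 0, 0, 0, 0, -0.5], [0, 0, 0, 0, 0, 0, -0.5]]], force=40)

```text
time: 18.85
tool_pos: [584.5, -259.6, 57.0]
tcp_rot: [-180.0, 0.1, 155.2]
ft_force: [0.9, 0.9, 3.6]
finger_gap: 45.1
grip_force: 41.2
```

Call:
arm_command(targets=[[[0, 0, 0.03, 0, 0, 0, -0.5], [0, 0, 0.045, 0, 0, 0, -0.5], [-0.004, 0.0444, 0.04, 0, 0, -0.099, -0.5], [-0.004, 0.0444, 0, 0, 0, -0.099, -0.5], [-0.004, 0.0444, 0, 0, 0, -0.099, -0.5], [-0.004, 0.0444, 0, 0, 0, -0.099, -0.5], [-0.004, 0.0444, 0, 0, 0, -0.099, -0.5], [-0.004, 0.0444, 0, 0, 0, -0.099, -0.5], [-0.004, 0.0444, 0, 0, 0, -0.099, -0.5], [-0.004, 0.0444, 0, 0, 0, -0.099, -0.5]]])

```text
time: 20.1
tool_pos: [551.2, 97.1, 170.7]
tcp_rot: [-180.0, -0.0, 109.6]
ft_force: [1.0, 0.8, -2.6]
finger_gap: 45.0
grip_force: 41.5
```

Call:
arm_command(targets=[[[-0.004, 0.0444, 0, 0, 0, -0.099, -0.5], [-0.004, 0.0444, 0, 0, 0, -0.099, -0.5], [-0.004, 0.0444, 0, 0, 0, -0.099, -0.5], [-0.004, 0.0444, 0, 0, 0, -0.099, -0.5], [0, 0, 0, 0, 0, 0, -0.5], [0, 0, 0, 0, 0, 0, -0.5]]])

```text
time: 20.85
tool_pos: [535.6, 273.0, 170.5]
tcp_rot: [-180.0, 0.1, 87.2]
ft_force: [0.1, 0.6, -2.0]
finger_gap: 44.9
grip_force: 41.5
```

```bash
python3 -c "
from h import *
z=status.sense()['tool_pos'][2]
im=under(z+36); cv2.imwrite('pics/w10.png',im[:,:,::-1])
s=status.sense();print(s['joint_pos'].round(0))"
```

```text
[535.6 273.  170.5] [-1.80e+02  1.00e-01  8.72e+01]
orange [215.1 166.6] [  15   95 1167] [525.4 320.6  16.9 525.6 321.4   5.2  45.7] [523.9 311.8] 16 label ang from tool axis 106.7
orange [374.9 261.5] [  53   57 1768] [583.  283.4  12.7 582.3 282.3  18.7  26.4] [577.8 279.3] 360 label ang from tool axis 8.5
green [268.5 337.4] [ 26  14 227] [541.5 251.    5.8 542.  250.9   5.5  13.8] [535.9 250.1] 12 label ang from tool axis -89.2
blue [384.7 196.3] [  60   63 2356] [583.4 309.8  12.4 583.4 309.   21.4  24. ] [578.5 308.6] 551 label ang from tool axis 39.7
blue [239.5 203.4] [ 15  25 205] [533.8 309.2   4.7 533.5 309.1   5.5   9.5] [533.1 313.9] 20 label ang from tool axis 93.4
blue [258.1 275.5] [ 110  128 8572] [536.3 280.1  27.7 536.1 278.3  43.4  54.3] [525.2 275.5] 1812 label ang from tool axis 166.3
[22. 10. 89. -0. 81. 25.]
```

Call:
arm_command(targets=[[[0.001, -0.0025, -0.01, 0, 0, 0, -0.5], [0, 0, -0.03, 0, 0, 0, -0.5], [0, 0, -0.03, 0, 0, 0, -0.5], [0, 0, -0.02, 0, 0, 0, -0.5], [0, 0, -0.015, 0, 0, 0, -0.5], [0, 0, -0.006, 0, 0, 0, -0.5], [0, 0, 0, 0, 0, 0, -0.5], [0, 0, 0, 0, 0, 0, -0.5]]])

```text
time: 21.9
tool_pos: [537.7, 271.3, 61.3]
tcp_rot: [179.9, -0.0, 87.1]
ft_force: [0.6, 0.3, -2.0]
finger_gap: 45.2
grip_force: 41.6
```

Call:
arm_command(targets=[[[0, 0, -0.004, 0, 0, 0, -0.5], [0, 0, -0.002, 0, 0, 0, -0.5], [0, 0, 0, 0, 0, 0, -0.5], [0, 0, 0, 0, 0, 0, -0.5]]])

```text
time: 22.4
tool_pos: [537.4, 271.2, 54.9]
tcp_rot: [179.9, -0.0, 87.1]
ft_force: [-1.5, -1.0, 6.3]
finger_gap: 45.4
grip_force: 41.5
```

Contact with the floor (force reads +6.3 N). I'll release and rise.

Call:
arm_command(targets=[[[0, 0, 0, 0, 0, 0, 0.2], [0, 0, 0, 0, 0, 0, 0.45], [0, 0, 0, 0, 0, 0, 0.5], [0, 0, 0.01, 0, 0, 0, 0.5], [0, 0, 0.03, 0, 0, 0, 0.5], [0, 0, 0.03, 0, 0, 0, 0.5], [-0.02, 0, 0.04, 0, 0, 0, 0.5], [-0.03, -0.03, 0.04, 0, 0, 0, 0.5], [0, -0.03, 0, 0, 0, 0, 0.5], [0, 0, 0, 0, 0, 0, 0.5]]])

```text
time: 23.65
tool_pos: [487.4, 209.8, 205.8]
tcp_rot: [179.9, -0.0, 87.0]
ft_force: [-0.1, -0.4, -0.4]
finger_gap: 64.1
grip_force: 0.0
```

```bash
python3 -c "
from h import *
s=status.sense(); c=viewer.camera_model('wrist'); im=viewer.snapshot('wrist'); print(s['tool_pos'])
for o in lids(im,c,91): print(*o)
S=viewer.snapshot('scene'); T=viewer.snapshot('side')
w=np.zeros((560,800,3),np.uint8); w[:288,:384]=cv2.resize(im,None,fx=.75,fy=.75); w[:288,390:390+400]=cv2.resize(S[175:265,310:435],(400,288)); w[290:550,:520]=cv2.resize(T[80:180,150:350],(520,260))
cv2.imwrite('pics/m11.png',w[:,:,::-1])"
```

```text
[487.38152878 209.76568979 205.81277302]
orange [264.  155.5] [  16  224 2697] [499.7 223.5  94.6 499.4 222.3  13.6 228.1] [509.8 303.6] 2
orange [308.5 179.9] [  51   55 1877] [533.4 212.6  25.3 533.8 212.   45.1  49.5] [522.9 211.3] 421
orange [419.6 179.5] [  53   55 1935] [626.6 208.6  26.7 627.  208.   45.3  53. ] [617.8 207.1] 432
green [409.6 244.7] [  49   51 1547] [623.7 148.5  27.3 624.3 147.3  44.5  53.1] [614.4 144.2] 364
green [304.6 245. ] [  44   52 1304] [533.1 151.7  25.9 532.2 150.6  41.2  51.7] [521.9 148.8] 357
blue [433.  105.9] [  57   59 2111] [632.2 268.3  23.1 632.2 268.   45.   45.6] [621.2 269. ] 523
blue [314.3 106.8] [  54   59 2064] [538.8 272.4  22.8 538.5 272.3  44.2  45.2] [529.4 273.9] 542
```

View pics/m11.png

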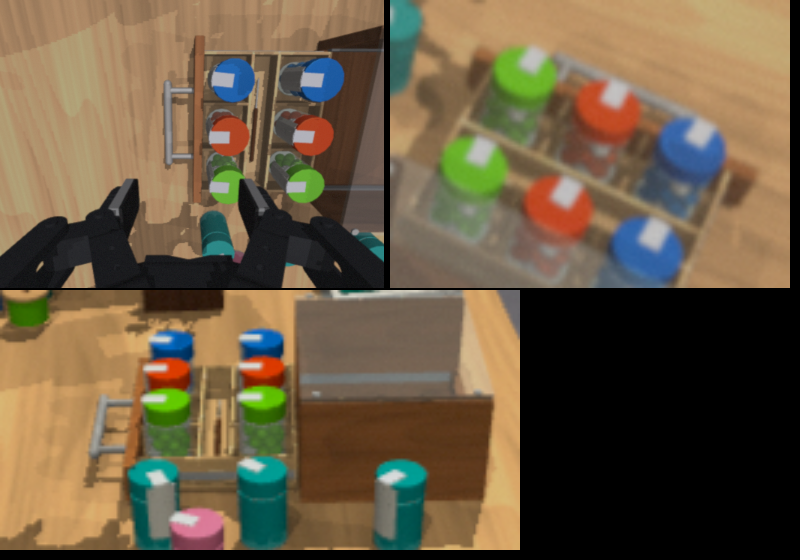

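All three jars stand in the front row in matching columns, labels to the front. Lids: green (533,151), orange (534,212), blue (538,272). Next I'll shut the fingers and go down in front of the handle, whose middle is at about (457,215).

Call:
arm_command(targets=[[[-0.023, 0.002, 0, 0, 0, 0, -1], [-0.023, 0.002, 0, 0, 0, 0, -1], [-0.024, 0.002, 0, 0, 0, 0, -1], [0, 0, -0.04, 0, 0, 0, -1], [0, 0, -0.04, 0, 0, 0, -1], [0, 0, -0.04, 0, 0, 0, -1], [0, 0, -0.04, 0, 0, 0, -1], [0, 0, -0.022, 0, 0, 0, -1], [0, 0, -0.006, 0, 0, 0, -1], [0, 0, 0, 0, 0, 0, -1]]])

```text
time: 25.05
tool_pos: [416.9, 217.3, 16.1]
tcp_rot: [-180.0, 0.0, 87.2]
ft_force: [0.8, 0.1, 0.4]
finger_gap: -0.1
grip_force: 0.0
```

Call:
arm_command(targets=[[[0.006, 0, 0, 0, 0, 0, -1], [0.006, 0, 0, 0, 0, 0, -1], [0.005, 0, 0, 0, 0, 0, -1], [0.005, 0, 0, 0, 0, 0, -1], [0.005, 0, 0, 0, 0, 0, -1], [0.005, -0.0005, 0, 0, 0, 0, -1], [0.006, -0.0005, 0, 0, 0, 0, -1], [0.007, -0.0005, 0, 0, 0, 0, -1], [0.008, -0.0005, 0, 0, 0, 0, -1], [0.008, -0.0005, 0, 0, 0, 0, -1]]])

```text
time: 26.3
tool_pos: [478.5, 214.7, 16.1]
tcp_rot: [180.0, -0.0, 87.1]
ft_force: [-3.2, 3.5, 3.4]
finger_gap: -0.2
grip_force: 2.1
```

Call:
arm_command(targets=[[[0.009, -0.0005, 0, 0, 0, 0, -1], [0.01, -0.0005, 0, 0, 0, 0, -1], [0.01, -0.0005, 0, 0, 0, 0, -1], [0.01, -0.0005, 0, 0, 0, 0, -1], [0.01, -0.0005, 0, 0, 0, 0, -1], [0.01, -0.0005, 0, 0, 0, 0, -1], [0.01, -0.0005, 0, 0, 0, 0, -1], [0.01, -0.0005, 0, 0, 0, 0, -1], [0.01, -0.0005, 0, 0, 0, 0, -1], [0.01, -0.0005, 0, 0, 0, 0, -1]]])

```text
time: 27.55
tool_pos: [577.5, 209.2, 16.0]
tcp_rot: [-180.0, 0.0, 87.1]
ft_force: [-3.2, -0.8, 4.5]
finger_gap: 0.1
grip_force: 2.4
```

```bash
python3 -c "
from h import *
s=status.sense(); c=viewer.camera_model('wrist'); im=viewer.snapshot('wrist'); print(s['tool_pos'])
for o in lids(im,c,91): print(*o)
cv2.imwrite('pics/w12.png',im[:,:,::-1])"
```

```text
[577.53569823 209.15414644  16.04752456]
orange [414.4 144.8] [  77  312 9370] [615.6 262.5  34.8 615.6 263.7  10.3  81.4] [619.5 266.6] 99
orange [505.  299.4] [ 17  34 382] [643.2 229.4   5.1 644.1 229.1   6.7  12.4] [nan nan] 0
```

The tray is sliding with about 3 N, and roughly 20 mm should remain. I'll go on slowly until the stop is felt.

Call:
arm_command(targets=[[[0.006, -0.0003, 0, 0, 0, 0, -1], [0.005, -0.0003, 0, 0, 0, 0, -1], [0.004, -0.0002, 0, 0, 0, 0, -1], [0.002, 0, 0, 0, 0, 0, -1]]])

```text
time: 28.1
tool_pos: [593.9, 208.3, 15.9]
tcp_rot: [-180.0, 0.0, 87.1]
ft_force: [-3.3, -1.8, 2.6]
finger_gap: 0.2
grip_force: 1.9
```

Call:
arm_command(targets=[[[0.002, -0.0001, 0, 0, 0, 0, -1], [0.002, -0.0001, 0, 0, 0, 0, -1], [0.002, -0.0001, 0, 0, 0, 0, -1]]])

```text
time: 28.48
tool_pos: [599.8, 208.2, 15.9]
tcp_rot: [-180.0, 0.0, 87.1]
ft_force: [-3.2, -2.4, 1.5]
finger_gap: -0.1
grip_force: 1.7
```

Call:
arm_command(targets=[[[0.002, -0.0001, 0, 0, 0, 0, -1], [0.0015, -0.0001, 0, 0, 0, 0, -1], [0.0015, 0, 0, 0, 0, 0, -1]]])

```text
time: 28.85
tool_pos: [600.7, 208.1, 15.4]
tcp_rot: [-179.5, 0.1, 87.2]
ft_force: [-27.7, -4.1, 19.2]
finger_gap: -0.3
grip_force: 16.2
```

The stop is reached: the force jumped to 28 N and the motion ended. I'll back off and look.

Call:
arm_command(targets=[[[-0.004, 0, 0, 0, 0, 0, -1], [-0.01, 0, 0, 0, 0, 0, -1], [-0.02, 0, 0, 0, 0, 0, -1], [-0.03, 0, 0, 0, 0, 0, -1], [-0.03, 0, 0.03, 0, 0, 0, -1], [0, -0.02, 0.05, 0, 0, 0, -1], [0, -0.04, 0.05, 0, 0, 0, -1], [0, -0.04, 0.05, 0, 0, 0, -1], [0, 0, 0, 0, 0, 0, -1]]])

```text
time: 29.98
tool_pos: [514.4, 108.4, 199.6]
tcp_rot: [179.4, -0.1, 87.0]
ft_force: [-0.3, -0.4, 0.0]
finger_gap: -0.3
grip_force: 0.0
```

```bash
python3 -c "
from h import *
im=viewer.snapshot('wrist'); S=viewer.snapshot('scene'); T=viewer.snapshot('side')
w=np.zeros((560,800,3),np.uint8); w[:288,:384]=cv2.resize(im,None,fx=.75,fy=.75); w[:300,390:790]=cv2.resize(S[190:355,260:480],(400,300)); w[305:555,:500]=cv2.resize(T[80:180,180:380],(500,250))
cv2.imwrite('pics/m13.png',w[:,:,::-1])"
```

```text
(no output)
```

View pics/m13.png

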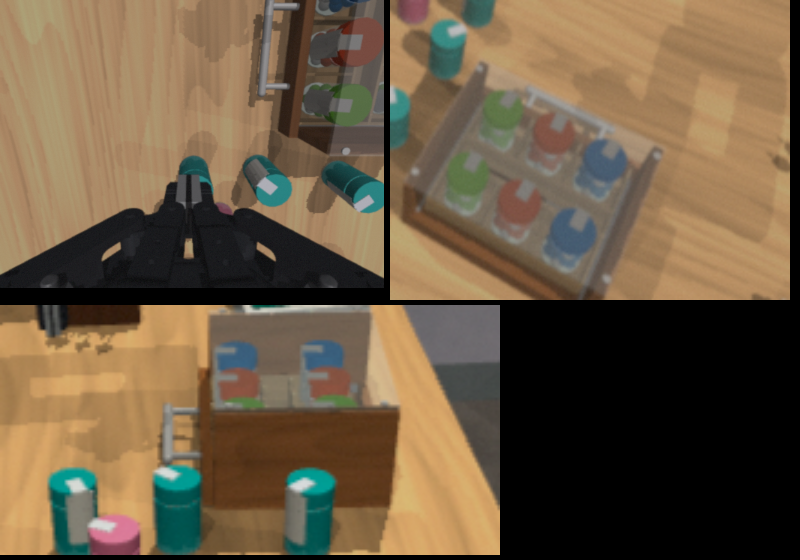

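The tray is home with its panel against the case. Through the acrylic, all six jars stand upright in matching columns with their labels to the front, and the arm is clear of everything.

```bash
python3 -c "
from bench import job
print(job.hand_in())"
```

```text
the job is handed in; nothing more can be done
None
```

I put the three refilled jars in the front cells ahead of their own colours with labels to the front, slid the tray in until it hit its stop, and handed the job in at about 30 s; the hand-in call gave no verdict.

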